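# Reset a tripped hot plate with its key

## Task

The table-top hot plate has tripped its overheat cut-out. Turn its heat knob fully anticlockwise to the off stop; only then take the red-headed key from the wooden key block, push it fully home in the key switch on the plate (the pins are sticky, so ease and wiggle it in), and turn it a quarter turn clockwise to the stop against the return spring. The reset only takes while the key is held turned, so finish with the gripper still holding the red key in the turned position; leave the other keys in the block and do not disturb the pepper mill and the salt shaker.

Things in the scene. Friction and masses are not known exactly. Their poses are not given: they have to be found in the camera images.
- hot_plate: Table-top electric hot plate, fixed: 260 (x) x 380 (y) x 70 mm high; black glass on its left (+y), a 105 mm wide steel control strip along its right (-y) edge, heat knob near the front, key switch 110 mm behind it. Origin: centre of its underside; x points away from the cook, y to the left.
- heat_knob (a joint): Angle of the heat knob, rad: 0 is off, at the anticlockwise end stop; grows clockwise seen from above, up to 4.7. It stays where it is left (friction about 0.04 N m) and starts between 0.7 and 1.5.
- heat_knob_grip (a point): On the vertical axis of the black heat knob, 37 mm above the steel strip, 7 mm below the top of its grip bar. Bar 46 mm long, 14 mm thick, 32 mm high, on a disc of 48 mm diameter whose top is 14 mm above the strip. This point's x axis lies along the bar and turns with it; the white pointer line is on the -x half and points away from the cook at off.
- key_switch (a joint): Angle of the brass plug of the key switch, rad: 0 at rest, grows clockwise seen from above, end stop at 1.57. A spring drives it back to 0 (0.04 N m at rest, 0.12 N m at the stop). It can be turned only with the key fully home; the key has up to 0.12 rad of play in the keyway.
- lock_mouth (a point): Centre of the keyway's mouth in the face of the brass plug, 10 mm above the steel strip, in a round steel bezel of 47 mm diameter. Axes as the hot plate's, fixed. At rest the keyway is 13.4 mm long along this x, 6.2 mm wide along this y, 29 mm deep, straight down, with a 1.6 mm lead-in chamfer. Sprung pins inside resist the key (10 to 20 N in places).
- red_key_head (a point): Red-headed key (loose, 30 g), centre of its plastic head; stands upright, blade down. Head 34 mm high, 28 mm wide along this y, 10 mm thick along this x: pinch the flat faces. Below it a steel collar 7 mm high, 16 mm wide, its underside (the shoulder) 24 mm below this point. When fully home this point is 24 mm above lock_mouth.
- red_key_shoulder (a point): The same key, same axes: centre of the shoulder, 24 mm below the centre of the head, where the blade begins: 28 mm long, 12 mm wide along y, 5 mm thick along x, tapered at the tip. Either way round fits the lock. Fully home, the shoulder rests on the face of the plug.
- black_key_head (a point): Black-headed key of the same shape, at the centre of its head, in another slot of the block; stays there.
- blue_key_head (a point): Blue-headed key of the same shape, at the centre of its head, in another slot of the block; stays there.
- key_block: Wooden key block, fixed: 52 (x) x 150 (y) x 36 mm high on a 60 x 158 x 5 mm dark foot, origin at the centre of its underside. Three slots in its top, 45 mm apart along y, 31 mm deep, 14.2 (y) x 6.8 (x) mm, hold the keys upright, shoulders on its top, wide sides along its y; which key stands in which slot varies. A key must rise 28 mm to clear its slot.
- pepper: Brown pepper mill, 58 mm diameter, 150 mm high, standing behind the control strip; origin at the centre of its foot.
- salt: Salt shaker, 44 mm diameter, 90 mm high, standing behind the hot plate beside the mill; origin at the centre of its foot.

How it is judged (in metres and radians):
On the way, in this order (a step that is already met when the one before it is completed fails the run):
1. the heat knob is at its off stop (value of joint heat_knob below 0.08 rad), for 0.2 s.
2. the red key is fully home in the key switch, not yet turned (horizontal distance between red_key_shoulder and lock_mouth below 0.003 m and z of red_key_shoulder in the frame of lock_mouth below 0.002 m and value of joint key_switch below 1 rad), for 0.1 s.
3. the key is turned a quarter to its stop (value of joint key_switch above 1.43 rad), for 0.3 s.
At the end, for the whole second after the job is handed in: Fingers hold the red key (over 2 N), fully home (shoulder within 2 mm of the plug face, 3 mm of its centre), switch turned past 1.43 rad (82 deg) on its spring; heat knob at off (below 0.1 rad); other keys within 15 mm, pepper mill and salt shaker within 30 mm of where they stood (value of joint key_switch above 1.43 rad and value of joint heat_knob below 0.1 rad and horizontal distance between red_key_shoulder and lock_mouth below 0.003 m and z of red_key_shoulder in the frame of lock_mouth below 0.002 m and contact force between the fingers and red_key above 2 N and distance of each of black_key_head, blue_key_head from where it was at the start of the episode below 0.015 m and distance of each of pepper, salt from where it was at the start of the episode below 0.03 m); the arm keeps its last pose, push and grip.
It fails at once if the key switch is turned while the heat knob is not at off (value of joint key_switch above 0.4 rad and value of joint heat_knob above 0.15 rad).
It fails at once if the red key is taken from the block before the heat knob is at off (distance of red_key_head from where it was at the start of the episode above 0.04 m and value of joint heat_knob above 0.15 rad).
It fails at once if another key is pulled from the block (distance of any of black_key_head, blue_key_head from where it was at the start of the episode above 0.02 m).
It fails at once if the pepper mill or the salt shaker is knocked (distance of any of pepper, salt from where it was at the start of the episode above 0.03 m or angle between any of pepper, salt's own z axis and vertical above 0.3 rad).
It also fails if it takes over 48 s, if anything falls off the work surface, if the arm or the gripper's body presses on something with over 40 N, if the wrist force passes 120 N, or if a joint passes its speed limit or range.

## Robot

A 6-joint arm with a two-finger parallel gripper is mounted at the origin on a cart in front of the work surface, level with it; the furniture and walls round the work are solid. World frame = base frame: x ahead of the robot, y to its left, z up, the work surface at z = 0. Lengths are in m, angles in degrees, forces in N, time in s.
With the tool pointing down it reaches from about 0.4 to 0.825 m from the base axis. Payload 7 kg.
Tool frame: the origin (TCP) lies on the centre line of the jaws, within the pads' length; the fingertips stand r.tip_reach ahead of it and the grasp point (between the pads) is the TCP (r.tip_reach is the distance from the TCP to the fingertips, in m); z points along the fingers, y is the line along which they close (so a half turn about z gives the same grasp; the last joint's range is limited). The gripper opens to 88 mm and grips with 3 to 60 N. Pads are 19 mm wide; open, the fingers measure 130 mm over their backs; the gripper's body (78 mm by 193 mm) begins 47 mm behind the grasp point.
Start: joints at [-52.305, 20.546, 0.682, 0, -70.136, -16.507], TCP at [0.244, -0.629, 0.246] pointing down, gripper open.
Joint ranges: [-176.03, 176.03], [-82.01, 121.73], [-58.28, 71.71], [-173.87, 95.51], [-174.79, -0.11], [-173.66, 173.66]. Speed limits (degrees/s): [136.94, 136.94, 172.46, 180, 180, 180].

## Interface

Orientations are given as [roll, pitch, yaw] about the fixed x, y, z axes, in that order (R = Rz(yaw) Ry(pitch) Rx(roll)).
In Python, from plant import sensors, cams, r gives the robot as it stands.
- The arm moves only by the tool drive_tool, never from a script. Its argument "rows" is a list of rows, each an object of numbers: "fingers": the gripper's target within -1 to 1 (fully open at 1, half-way at 0, shut at -1); "x", "y", "z": the shift along the tool's x, y, z in m; "spin": the turn about the tool's z in rad. A call has 1 to 10 rows; each row is the pose to reach, as a shift and turn from the pose commanded when the call began, along the tool's axes at that moment; what a row does not reach only later rows make up. A row lasts 1/8 s, in which the tool goes at most 62.5 mm and 10.7 degrees, less where a joint would pass 70% of its speed; a pose out of reach is approached as far as the arm can. A call with a gripper value outside its range is refused whole. The fingers move at their own pace and stop on an object; "newtons" is the grip in N (left out, the last holds). Time passes only in rows, so rows that repeat a pose let the fingers close. It gives the time, the measured TCP pose, the force, the opening and the grip force at its end, in the units of the state.
- sensors.get_state(): the state, without advancing time (a new reading comes with each control period).
- cams.capture(name): name is "scene" or "top" or "wrist"; returns a dict with "pixels" (420x560x3 uint8, red, green, blue), "intrinsics" (3x3 intrinsics, pixels), "eye" and "orientation" of the camera in the world; the wrist camera has in their place "T_tool_cam" (4x4, takes a point from camera to tool coordinates, whose origin is the TCP and whose axes are the flange's). Camera axes: x right, y up, looking along -z (the intrinsics and any distortion apply to the point x, -y, -z); pixel columns grow to the right and rows downward; lengths in m; the calibration is good to about 2 mm. A picture is of the moment at which its call begins: read the wrist's pose just before it. There is no depth.
- r.close_job(): hands the job in; it is judged then, once.
The state is a dict: "time_s": time; "joints": joint angles; "qd": joint speeds; "joint_torque": joint torques, N m; "tcp_pos": TCP position; "eef_rot": TCP orientation; "contact_force": force on the tool from outside, world axes, zero at the start; "moment": the same for the moment, N m; "gripper_width": finger opening in m; "gripper_force": force on a finger pad.
Only numpy, scipy, OpenCV 4.12 (cv2) and the standard library are available. Lean on these libraries where they do the work, as an engineer would, in place of code of your own. Each camera call takes 0.05 s, during which the arm holds its last target. There are 200 camera calls.

## Working session

There is one attempt and no reset: what is moved stays moved. The work goes in short steps, Python scripts to look and compute and a tool call to move; the robot and the scene stay as the last step left them, time stands still between calls to the robot, and variables do not carry over. Pictures are saved under pics/ and viewed, at most 11 in all, crops included, and the job is handed in when it is done.

Besides the shell and the picture viewer there is one more tool, called by a JSON object that holds its "fn" and its "kwargs". drive_tool: Moves the arm, as the interface text tells. Its arguments: {"type":"object","properties":{"rows":{"type":"array"},"newtons":{"type":"number"}},"required":["rows"]}

```bash
mkdir -p pics; ls; cat > h.py <<'E'
import numpy as np, cv2
from scipy.spatial.transform import Rotation as R
from plant import sensors, cams, r
def shot(name, fn=None):
    s=sensors.get_state(); c=cams.capture(name)
    im=np.asarray(c["pixels"])
    if fn: cv2.imwrite("pics/"+fn, im[:,:,::-1])
    return im,c,s
def pose(c,s):
    if "T_tool_cam" in c:
        Rt=R.from_euler('xyz',s["eef_rot"],degrees=True).as_matrix()
        T=np.array(c["T_tool_cam"]); return Rt@T[:3,3]+np.array(s["tcp_pos"]), Rt@T[:3,:3]
    o=np.array(c["orientation"])
    if o.shape!=(3,3): o=R.from_euler('xyz',o,degrees=True).as_matrix() if o.size==3 else R.from_quat(o).as_matrix()
    return np.array(c["eye"]),o
def ray(c,s,u,v):
    e,o=pose(c,s); K=np.array(c["intrinsics"])
    d=cv2.undistortPoints(np.array([[[u,v]]],float),K,np.array(c["distortion"],float) if "distortion" in c else None)[0,0]
    return e,o@np.array([d[0],-d[1],-1])
def onz(c,s,u,v,z):
    e,d=ray(c,s,u,v); return e+d*(z-e[2])/d[2]
def proj(c,s,p):
    e,o=pose(c,s); q=o.T@(np.array(p)-e); K=np.array(c["intrinsics"]); q=np.array([q[0],-q[1],-q[2]]); q=K@q; return q[:2]/q[2]
E
python3 - <<'E'
from h import *
for n in ("top","scene","wrist"):
    im,c,s=shot(n,n+"0.png"); print(n,{k:np.round(v,4).tolist() if k!="pixels" else 0 for k,v in c.items()})
print(s, r.tip_reach)
im=np.hstack([cv2.imread(f"pics/{n}0.png") for n in("top","scene")]); 
E
```

```text
pics
top {'pixels': 0, 'intrinsics': [[542.4859, 0.0, 280.856], [0.0, 542.4859, 203.7175], [0.0, 0.0, 1.0]], 'eye': [0.3715, -0.1283, 1.4354], 'orientation': [10.3497, 1.1855, -90.3173]}
scene {'pixels': 0, 'intrinsics': [[540.8526, 0.0, 278.0094], [0.0, 540.8526, 210.9061], [0.0, 0.0, 1.0]], 'eye': [-0.61, -0.2272, 0.6621], 'orientation': [65.0481, -0.826, -85.201]}
wrist {'pixels': 0, 'intrinsics': [[364.5642, 0.0, 280.6294], [0.0, 364.5642, 210.6902], [0.0, 0.0, 1.0]], 'T_tool_cam': [[0.0016, 0.9558, 0.294, 0.078], [1.0, -0.0013, -0.0011, -0.0003], [-0.0007, 0.294, -0.9558, -0.1387], [0.0, 0.0, 0.0, 1.0]]}
{'time_s': 0.1, 'joints': array([-5.23041165e+01,  2.05878724e+01,  6.41872114e-01, -1.61386396e-02,
       -7.01374321e+01, -1.65047894e+01]), 'qd': array([-0.03292242, -0.0482956 ,  0.09629143,  0.08819196,  0.00233477,
       -0.09622173]), 'joint_torque': array([-1.15058112e-03, -5.84164917e+01,  2.93750507e+01,  7.01559484e+00,
        1.00993115e-02, -6.34136882e-05]), 'tcp_pos': array([ 0.243808  , -0.62901221,  0.24473693]), 'eef_rot': array([ 1.79915695e+02, -9.15750086e-03, -1.58814394e+02]), 'contact_force': array([ 0.74916988,  0.68302021, -0.42634094]), 'moment': array([ 0.00739907, -0.00488697, -0.04975147]), 'gripper_force': 0.0, 'gripper_width': 0.0875393222354327} 0.019
```

View pics/top0.png

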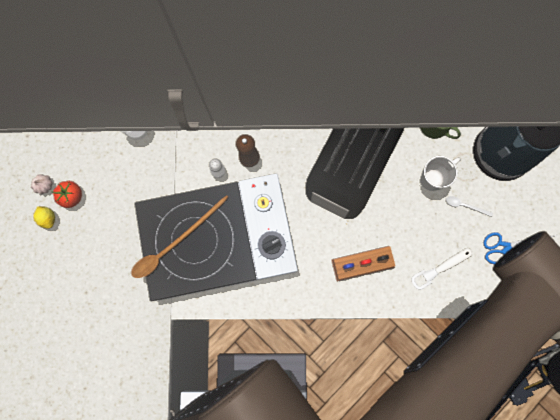

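View pics/scene0.png

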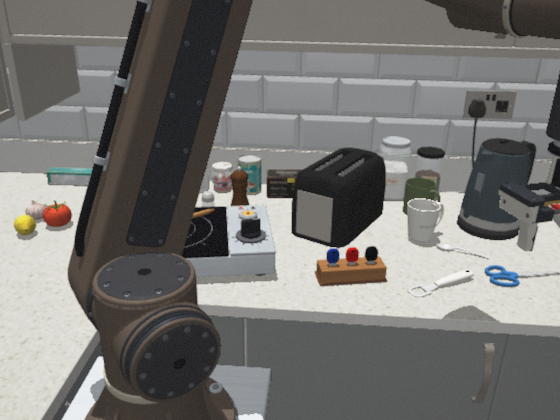

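The top view shows the knob at about (271,244), the lock at (263,203), and the key block at (364,263) with the red key in the middle slot. The scene view confirms this order: blue, red, black.

```bash
python3 - <<'E'
from h import *
im,c,s=shot("top")
hsv=cv2.cvtColor(im,cv2.COLOR_RGB2HSV)
def blobs(m,x0,y0,x1,y1,mn=8):
    k=np.zeros_like(m); k[y0:y1,x0:x1]=m[y0:y1,x0:x1]
    return [ct for ct in cv2.findContours(k,cv2.RETR_EXTERNAL,cv2.CHAIN_APPROX_NONE)[0] if cv2.contourArea(ct)>mn]
# black glass + strip outlines
gl=((hsv[...,2]<75)*255).astype(np.uint8)
for nm,m,box,z in (("dark",gl,(120,170,310,305),.07),
  ("strip",(((hsv[...,2]>190)&(hsv[...,1]<30))*255).astype(np.uint8),(238,172,305,290),.07),
  ("brass",cv2.inRange(hsv,(18,90,90),(35,255,255)),(245,190,280,220),.08),
  ("block",cv2.inRange(hsv,(5,90,40),(20,255,255)),(325,240,400,285),.041),
  ("red",cv2.inRange(hsv,(0,130,60),(5,255,255))|cv2.inRange(hsv,(170,130,60),(180,255,255)),(325,240,400,285),.08),
  ("blue",cv2.inRange(hsv,(105,100,30),(130,255,255)),(325,240,400,285),.08)):
    for ct in blobs(m,*box):
        q=cv2.minAreaRect(ct)
        print(nm,cv2.contourArea(ct),np.round(q[0],1),[np.round(onz(c,s,*p,z)[:2],3).tolist() for p in cv2.boxPoints(q)], "ctr",np.round(onz(c,s,*q[0],z)[:2],4))
print("knob",onz(c,s,271,244,.1),"mill base",onz(c,s,249,160,.0),"salt",onz(c,s,217,175,0))
cv2.imwrite("pics/z.png",cv2.resize(im[150:300,230:405,::-1],None,fx=4,fy=4,interpolation=cv2.INTER_CUBIC))
E
```

```text
dark 21.0 [197.5 290.7] [[0.383, 0.216], [0.426, -0.0], [0.422, -0.001], [0.38, 0.215]] ctr [0.4026 0.1076]
dark 28.5 [159.3 262.9] [[0.449, 0.244], [0.509, 0.179], [0.496, 0.167], [0.436, 0.233]] ctr [0.4724 0.2058]
dark 40.5 [272.4 246.8] [[0.505, -0.058], [0.525, -0.096], [0.516, -0.101], [0.496, -0.063]] ctr [ 0.5109 -0.0796]
dark 47.5 [195.6 232.4] [[0.51, 0.173], [0.601, 0.07], [0.588, 0.058], [0.497, 0.161]] ctr [0.5489 0.1158]
dark 47.0 [307.5 186.5] [[0.696, -0.167], [0.696, -0.175], [0.635, -0.174], [0.635, -0.166]] ctr [ 0.6654 -0.1702]
strip 6222.0 [271.  230.5] [[0.706, 0.009], [0.704, -0.162], [0.405, -0.158], [0.406, 0.007]] ctr [ 0.5522 -0.0761]
brass 80.5 [263. 202.] [[0.637, -0.044], [0.637, -0.069], [0.611, -0.069], [0.611, -0.044]] ctr [ 0.6241 -0.0563]
block 1224.5 [363.3 263. ] [[0.481, -0.23], [0.515, -0.381], [0.46, -0.391], [0.427, -0.241]] ctr [ 0.4705 -0.3106]
red 35.0 [365.5 261.6] [[0.473, -0.297], [0.48, -0.323], [0.469, -0.326], [0.463, -0.299]] ctr [ 0.4711 -0.3112]
blue 21.5 [348.4 265.5] [[0.464, -0.256], [0.468, -0.279], [0.46, -0.28], [0.455, -0.258]] ctr [ 0.4618 -0.2685]
knob [ 0.51466987 -0.07714613  0.1       ] mill base [ 0.75617561 -0.01365723  0.        ] salt [0.71499157 0.07340049 0.        ]
```

View pics/z.png

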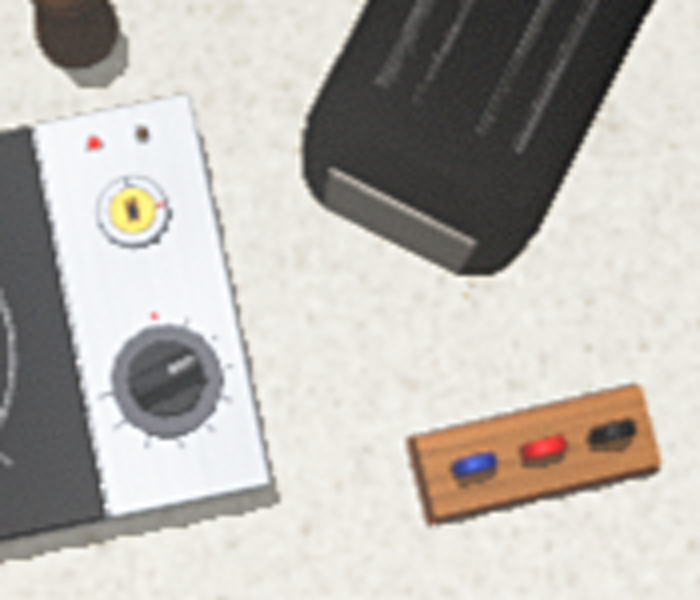

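The picture shows the knob pointer at upper right, about 73° from off. The plate is yawed about +12° and the block about +13°. Next I'll work out the move to above the knob.

```bash
cat >> h.py <<'E'
def to(p,psi,s=None):
    s=s or sensors.get_state(); Rt=R.from_euler('xyz',s["eef_rot"],degrees=True).as_matrix()
    d=Rt.T@(np.array(p)-s["tcp_pos"]); dp=(psi-s["eef_rot"][2]+180)%360-180
    print("pos",np.round(s["tcp_pos"],4),"rot",np.round(s["eef_rot"],2),"shift",np.round(d,4),"spin",round(-np.radians(dp),3))
E
python3 - <<'E'
from h import *
to([.513,-.078,.24],-61)
im,c,s=shot("top")
for uv in((306,180),(310,203),(340,216)): print([np.round(onz(c,s,*uv,z)[:2],3).tolist() for z in(.05,.1,.19)])
_,c,s=shot("scene")
for p in([.62,-.17,0],[.62,-.17,.19]): print(proj(c,s,p))
E
```

```text
pos [ 0.2438 -0.6291  0.245 ] rot [ 1.7994e+02 -1.0000e-02 -1.5882e+02] shift [-0.4501  0.4166  0.0054] spin -1.707
[[0.687, -0.167], [0.676, -0.166], [0.655, -0.163]]
[[0.626, -0.177], [0.617, -0.175], [0.6, -0.172]]
[[0.591, -0.254], [0.583, -0.249], [0.569, -0.241]]
[292.11365882 242.60729786]
[294.09972987 173.69954183]
```

{"fn": "drive_tool", "kwargs": {"rows": [{"x": -0.045, "y": 0.042, "z": 0, "spin": -0.17, "fingers": 1}, {"x": -0.09, "y": 0.083, "z": 0, "spin": -0.34}, {"x": -0.135, "y": 0.125, "z": 0, "spin": -0.51}, {"x": -0.18, "y": 0.167, "z": 0, "spin": -0.68}, {"x": -0.225, "y": 0.208, "z": 0, "spin": -0.85}, {"x": -0.27, "y": 0.25, "z": 0, "spin": -1.02}, {"x": -0.315, "y": 0.292, "z": 0, "spin": -1.19}, {"x": -0.36, "y": 0.333, "z": 0, "spin": -1.36}, {"x": -0.405, "y": 0.375, "z": 0, "spin": -1.53}, {"x": -0.45, "y": 0.417, "z": 0.005, "spin": -1.7}]}}

```text
invalid input
```

```bash
python3 - <<'E'
from h import *
im,c,s=shot("wrist","w1.png"); print(s["tcp_pos"],s["eef_rot"],s["time_s"],s["joints"])
print(proj(c,s,[.513,-.078,.107]),proj(c,s,[.624,-.056,.08]))
E
```

```text
[ 0.24392714 -0.62923611  0.24523819] [ 1.79968708e+02 -1.58324852e-03 -1.58813226e+02] 0.3 [-5.23035612e+01  2.05640829e+01  6.69048921e-01 -7.84106266e-03
 -7.01354180e+01 -1.65069987e+01]
[641.08016306 577.99299736] [581.97322785 608.1093301 ]
```

View pics/w1.png

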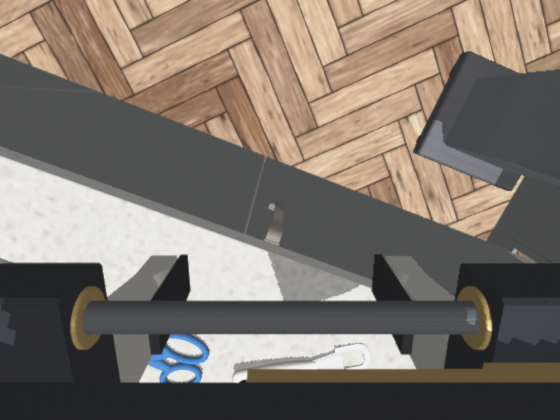

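The move was refused, so this picture is from the start pose: the fingers are at rows 260–380 and only the floor and scissors are in view. I'll resend with every field in each row.

{"fn": "drive_tool", "kwargs": {"rows": [{"x": -0.045, "y": 0.042, "z": 0.0, "spin": -0.17, "fingers": 1}, {"x": -0.09, "y": 0.083, "z": 0.0, "spin": -0.34, "fingers": 1}, {"x": -0.135, "y": 0.125, "z": 0.0, "spin": -0.51, "fingers": 1}, {"x": -0.18, "y": 0.167, "z": 0.0, "spin": -0.68, "fingers": 1}, {"x": -0.225, "y": 0.208, "z": 0.0, "spin": -0.85, "fingers": 1}, {"x": -0.27, "y": 0.25, "z": 0.0, "spin": -1.02, "fingers": 1}, {"x": -0.315, "y": 0.292, "z": 0.0, "spin": -1.19, "fingers": 1}, {"x": -0.36, "y": 0.333, "z": 0.0, "spin": -1.36, "fingers": 1}, {"x": -0.405, "y": 0.375, "z": 0.0, "spin": -1.53, "fingers": 1}, {"x": -0.45, "y": 0.417, "z": 0.005, "spin": -1.7, "fingers": 1}]}}

```text
time_s: 1.6
tcp_pos: [0.5136, -0.0759, 0.2413]
eef_rot: [-179.9, -0.0, -61.1]
contact_force: [2.6, 0.2, -0.7]
gripper_width: 0.0877
gripper_force: 0.0
```

```bash
python3 - <<'E'
from h import *
im,c,s=shot("wrist","w2.png"); print(s["tcp_pos"],s["eef_rot"],s["time_s"],s["joints"])
print(proj(c,s,[.513,-.078,.107]),proj(c,s,[.624,-.056,.08]))
E
```

```text
[ 0.51364628 -0.07587994  0.24132531] [-1.79901810e+02 -4.05460203e-02 -6.10677330e+01] 1.6 [ 1.32845309e+01  5.92110186e+00 -1.92072799e+01  1.38842334e-02
 -6.47661322e+01  1.56418634e+01]
[285.06919871 204.13375794] [153.9977514  154.54920216]
```

View pics/w2.png

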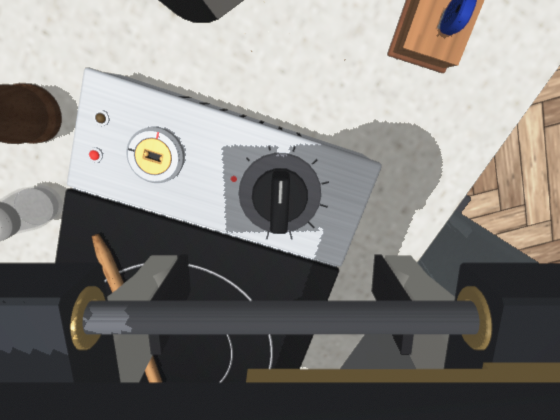

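The picture shows the knob disc centred at about (280,192). The bar runs vertically along the tool x axis at column 281, so the yaw is right. The lock is at (153,156).

```bash
python3 - <<'E'
from h import *
im=cv2.imread("pics/w2.png")[:,:,::-1].copy(); s=sensors.get_state()
c=cams.capture("wrist")
hsv=cv2.cvtColor(im,cv2.COLOR_RGB2HSV)
y=cv2.inRange(hsv,(18,90,90),(35,255,255)); y[:120]=0; y[190:]=0; y[:,:110]=0; y[:,200:]=0
ct=max(cv2.findContours(y,cv2.RETR_EXTERNAL,cv2.CHAIN_APPROX_NONE)[0],key=cv2.contourArea)
(u,v),rad=cv2.minEnclosingCircle(ct); e=cv2.fitEllipse(ct); print("lock px",u,v,rad,e[0],"xy",onz(c,s,*e[0],.08)[:2],"diam",np.linalg.norm(onz(c,s,e[0][0]-rad,v,.08)-onz(c,s,e[0][0]+rad,v,.08)))
# disc/knob outline
d=((hsv[...,2]<95)*255).astype(np.uint8); 
g=np.zeros_like(d); cv2.circle(g,(280,192),47,255,-1); d&=g
d=cv2.morphologyEx(d,cv2.MORPH_OPEN,np.ones((5,5)))
ct=max(cv2.findContours(d,cv2.RETR_EXTERNAL,cv2.CHAIN_APPROX_NONE)[0],key=cv2.contourArea); e=cv2.fitEllipse(ct)
print("disc",e,onz(c,s,*e[0],.084)[:2])
w=((im.min(2)>150)*255).astype(np.uint8); w[:178]=0;w[206:]=0;w[:,:272]=0;w[:,292:]=0
p=np.argwhere(w)[:,::-1]; a=onz(c,s,*p[p[:,1].argmin()],.114);b=onz(c,s,*p[p[:,1].argmax()],.114); vx=cv2.fitLine(p.astype(np.float32),cv2.DIST_L2,0,.01,.01).ravel()
print("pointer",a,b,np.degrees(np.arctan2(*(a-b)[[1,0]])),vx)
# strip edges -> yaw
print("edge yaw",[np.round(onz(c,s,*q,.07)[:2],4).tolist() for q in((86,68),(380,163),(338,268),(68,188))])
cv2.imwrite("pics/k.png",cv2.resize(im[120:270,100:340,::-1],None,fx=3,fy=3,interpolation=cv2.INTER_CUBIC))
E
```

```text
lock px 152.84616088867188 155.84616088867188 18.656116485595703 (152.69732666015625, 155.93341064453125) xy [ 0.62679926 -0.04875096] diam 0.0306676127530857
disc ((279.5548400878906, 192.85137939453125), (77.82366943359375, 81.12184143066406), 89.261962890625) [ 0.52137114 -0.07406315]
pointer [ 0.52879236 -0.08817445  0.114     ] [ 0.52182982 -0.07439423  0.114     ] -63.194515247718876 [ 6.9923595e-02 -9.9755234e-01  2.7995557e+02  1.9193333e+02]
edge yaw [[0.7034, -0.0836], [0.4583, -0.1361], [0.4368, -0.0352], [0.682, 0.0166]]
```

```bash
python3 - <<'E'
from h import *
to([.521,-.074,.109],-62)
E
```

```text
pos [ 0.5147 -0.0736  0.2401] rot [-1.7997e+02  1.0000e-02 -6.0880e+01] shift [ 0.0034 -0.0052  0.1311] spin 0.02
```

{"fn": "drive_tool", "kwargs": {"rows": [{"x": 0.005, "y": -0.003, "z": 0.05, "spin": 0.02, "fingers": 1}, {"x": 0.005, "y": -0.003, "z": 0.1, "spin": 0.02, "fingers": 1}, {"x": 0.005, "y": -0.003, "z": 0.131, "spin": 0.02, "fingers": 1}, {"x": 0.005, "y": -0.003, "z": 0.131, "spin": 0.02, "fingers": -1}, {"x": 0.005, "y": -0.003, "z": 0.131, "spin": 0.02, "fingers": -1}, {"x": 0.005, "y": -0.003, "z": 0.131, "spin": 0.02, "fingers": -1}, {"x": 0.005, "y": -0.003, "z": 0.131, "spin": 0.02, "fingers": -1}, {"x": 0.005, "y": -0.003, "z": 0.131, "spin": 0.02, "fingers": -1}], "newtons": 15}}

```text
time_s: 2.7
tcp_pos: [0.5181, -0.0808, 0.1102]
eef_rot: [-179.9, -0.0, -62.6]
contact_force: [-0.1, 0.2, 0.5]
gripper_width: 0.043
gripper_force: 0.0
```

{"fn": "drive_tool", "kwargs": {"rows": [{"x": 0.0, "y": 0.0, "z": 0.0, "spin": 0.0, "fingers": -1}, {"x": 0.0, "y": 0.0, "z": 0.0, "spin": 0.0, "fingers": -1}, {"x": 0.0, "y": 0.0, "z": 0.0, "spin": 0.0, "fingers": -1}, {"x": 0.0, "y": 0.0, "z": 0.0, "spin": 0.0, "fingers": -1}, {"x": 0.0, "y": 0.0, "z": 0.0, "spin": 0.0, "fingers": -1}]}}

```text
time_s: 3.32
tcp_pos: [0.5177, -0.0809, 0.1095]
eef_rot: [180.0, 0.0, -62.6]
contact_force: [-0.4, 0.0, 1.6]
gripper_width: 0.0139
gripper_force: 15.0
```

{"fn": "drive_tool", "kwargs": {"rows": [{"x": 0.0, "y": 0.0, "z": 0.0, "spin": -0.15, "fingers": -1}, {"x": 0.0, "y": 0.0, "z": 0.0, "spin": -0.3, "fingers": -1}, {"x": 0.0, "y": 0.0, "z": 0.0, "spin": -0.45, "fingers": -1}, {"x": 0.0, "y": 0.0, "z": 0.0, "spin": -0.6, "fingers": -1}, {"x": 0.0, "y": 0.0, "z": 0.0, "spin": -0.75, "fingers": -1}, {"x": 0.0, "y": 0.0, "z": 0.0, "spin": -0.9, "fingers": -1}, {"x": 0.0, "y": 0.0, "z": 0.0, "spin": -1.05, "fingers": -1}, {"x": 0.0, "y": 0.0, "z": 0.0, "spin": -1.2, "fingers": -1}, {"x": 0.0, "y": 0.0, "z": 0.0, "spin": -1.3, "fingers": -1}, {"x": 0.0, "y": 0.0, "z": 0.0, "spin": -1.3, "fingers": -1}]}}

```text
time_s: 4.58
tcp_pos: [0.5204, -0.0759, 0.1097]
eef_rot: [-179.7, -0.4, 12.0]
contact_force: [1.7, 28.9, -1.5]
gripper_width: 0.0139
gripper_force: 15.0
```

```bash
python3 - <<'E'
from h import *
s=sensors.get_state(); print(s["moment"],s["contact_force"],s["gripper_force"])
E
```

```text
[10.53214283 -0.30983006 -0.13032926] [ 1.72341118 28.88406982 -1.46441962] 15.036191772669554
```

{"fn": "drive_tool", "kwargs": {"rows": [{"x": 0.004, "y": -0.004, "z": 0.0, "spin": 0.0, "fingers": -1}, {"x": 0.004, "y": -0.005, "z": 0.0, "spin": -0.1, "fingers": -1}, {"x": 0.004, "y": -0.005, "z": 0.0, "spin": -0.15, "fingers": -1}, {"x": 0.004, "y": -0.005, "z": 0.0, "spin": -0.15, "fingers": -1}]}}

```text
time_s: 5.08
tcp_pos: [0.5207, -0.075, 0.1095]
eef_rot: [-180.0, -0.0, 20.5]
contact_force: [-0.1, 2.9, 0.4]
gripper_width: 0.0162
gripper_force: 17.4
```

```bash
python3 - <<'E'
from h import *
s=sensors.get_state(); print(s["moment"],s["contact_force"],s["gripper_force"])
E
```

```text
[ 0.54796294  0.23846211 -0.57708681] [-0.09984396  2.93558913  0.40546684] 17.37373899668455
```

{"fn": "drive_tool", "kwargs": {"rows": [{"x": 0.0, "y": 0.0, "z": 0.0, "spin": 0.0, "fingers": 0}, {"x": 0.0, "y": 0.0, "z": 0.0, "spin": 0.0, "fingers": 0}, {"x": 0.0, "y": 0.0, "z": -0.03, "spin": 0.0, "fingers": 0}, {"x": 0.0, "y": 0.0, "z": -0.09, "spin": 0.05, "fingers": 0}, {"x": 0.03, "y": 0.0, "z": -0.13, "spin": 0.14, "fingers": 0}, {"x": 0.08, "y": 0.0, "z": -0.13, "spin": 0.14, "fingers": 0}, {"x": 0.108, "y": 0.0, "z": -0.13, "spin": 0.14, "fingers": 0}, {"x": 0.108, "y": 0.0, "z": -0.13, "spin": 0.14, "fingers": 0}, {"x": 0.108, "y": 0.0, "z": -0.13, "spin": 0.14, "fingers": 0}]}}

```text
time_s: 6.2
tcp_pos: [0.6213, -0.0375, 0.2391]
eef_rot: [180.0, 0.1, 12.5]
contact_force: [0.1, -0.2, 0.5]
gripper_width: 0.0439
gripper_force: 0.0
```

```bash
python3 - <<'E'
from h import *
im,c,s=shot("wrist","w3.png"); print(s["tcp_pos"],s["eef_rot"],s["qd"].round(1))
print(proj(c,s,[.6275,-.051,.08]))
E
```

```text
[ 0.62129855 -0.03747768  0.23907938] [1.79996808e+02 6.75149388e-02 1.24948709e+01] [-0.2 -1.  -0.5  0.   0.1 -0. ]
[297.97469293 195.64924044]
```

View pics/w3.png

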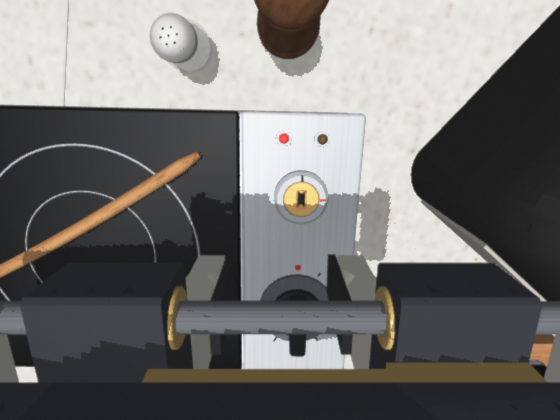

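The picture shows the lock plug centred at about (301,198) with its keyway vertical. The knob bar is at (297,330) and aligned with off, and the toaster edge starts at column 412.

```bash
python3 - <<'E'
from h import *
im,c,s=shot("wrist"); print(s["tcp_pos"],s["eef_rot"])
K=im[150:240,250:350]; hsv=cv2.cvtColor(K,cv2.COLOR_RGB2HSV)
y=cv2.inRange(hsv,(15,80,60),(38,255,255)); ct=max(cv2.findContours(y,cv2.RETR_EXTERNAL,cv2.CHAIN_APPROX_NONE)[0],key=cv2.contourArea)
e=cv2.fitEllipse(cv2.convexHull(ct)); u,v=e[0][0]+250,e[0][1]+150; print("plug",u,v,e[1],onz(c,s,u,v,.08))
f=np.zeros_like(y); cv2.drawContours(f,[cv2.convexHull(ct)],-1,255,-1); f=cv2.erode(f,np.ones((5,5)))
d=((hsv[...,2]<90)*255).astype(np.uint8)&f
ct=max(cv2.findContours(d,cv2.RETR_EXTERNAL,cv2.CHAIN_APPROX_NONE)[0],key=cv2.contourArea); q=cv2.minAreaRect(ct); x,y0,w,h=cv2.boundingRect(ct)
print("slot",q,onz(c,s,q[0][0]+250,q[0][1]+150,.08))
print("strip edge yaw",[onz(c,s,*p,.07)[:2].round(4).tolist() for p in((240,115),(240,250))], onz(c,s,*(297,267),.07)[:2])
cv2.imwrite("pics/k2.png",cv2.resize(K[:,:,::-1],None,fx=6,fy=6,interpolation=cv2.INTER_CUBIC))
E
```

```text
[ 0.62115177 -0.03758069  0.2394009 ] [1.79998140e+02 3.85093955e-02 1.24848841e+01]
plug 300.76009368896484 198.55333709716797 (33.42495346069336, 34.76129150390625) [ 0.62539264 -0.05400473  0.08      ]
slot ((50.0, 49.0), (12.0, 6.0), 90.0) [ 0.62487154 -0.05346803  0.08      ]
strip edge yaw [[0.6809, 0.0099], [0.5634, -0.0123]] [ 0.55817229 -0.06709369]
```

View pics/k2.png

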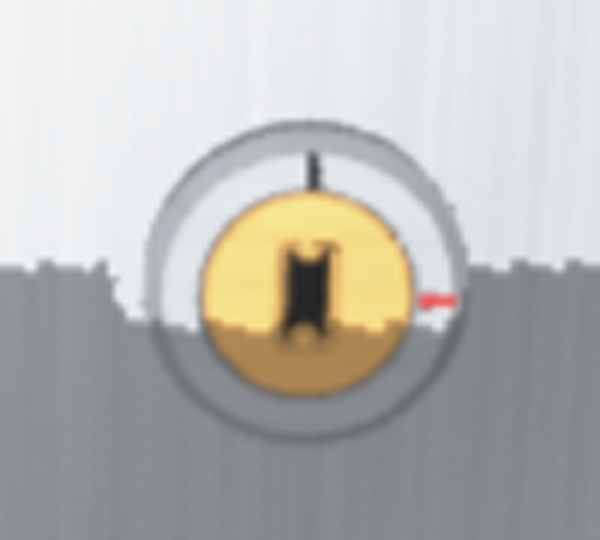

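{"fn": "drive_tool", "kwargs": {"rows": [{"x": 0.0, "y": 0.008, "z": 0.0, "spin": 0.18, "fingers": 0}, {"x": 0.0, "y": 0.017, "z": 0.0, "spin": 0.36, "fingers": 0}, {"x": 0.0, "y": 0.017, "z": 0.0, "spin": 0.54, "fingers": 0}, {"x": 0.0, "y": 0.017, "z": 0.0, "spin": 0.72, "fingers": 0}, {"x": 0.0, "y": 0.017, "z": 0.0, "spin": 0.9, "fingers": 0}, {"x": 0.0, "y": 0.017, "z": 0.0, "spin": 1.08, "fingers": 0}, {"x": 0.0, "y": 0.017, "z": 0.0, "spin": 1.26, "fingers": 0}, {"x": 0.0, "y": 0.017, "z": 0.0, "spin": 1.44, "fingers": 0}, {"x": 0.0, "y": 0.017, "z": 0.0, "spin": 1.57, "fingers": 0}, {"x": 0.0, "y": 0.017, "z": 0.0, "spin": 1.57, "fingers": 0}]}}

```text
time_s: 7.55
tcp_pos: [0.6251, -0.0542, 0.2401]
eef_rot: [-180.0, -0.0, -77.4]
contact_force: [-0.2, -0.7, -0.6]
gripper_width: 0.0439
gripper_force: 0.0
```

```bash
python3 - <<'E'
from h import *
import time
cams.capture("wrist");cams.capture("wrist")
im,c,s=shot("wrist","w4.png"); print(s["tcp_pos"],s["eef_rot"])
a=proj(c,s,[.6256,-.053,.08]).astype(int); print(a)
x0,y0=a-45; K=im[y0:y0+90,x0:x0+90]; hsv=cv2.cvtColor(K,cv2.COLOR_RGB2HSV)
y=cv2.inRange(hsv,(15,80,60),(38,255,255)); ct=max(cv2.findContours(y,cv2.RETR_EXTERNAL,cv2.CHAIN_APPROX_NONE)[0],key=cv2.contourArea)
e=cv2.fitEllipse(cv2.convexHull(ct)); u,v=e[0][0]+x0,e[0][1]+y0; p=onz(c,s,u,v,.08); print("plug",u,v,e[1],p)
def rz(a): a=np.radians(a); return np.array([[np.cos(a),np.sin(a)],[np.sin(a),-np.cos(a)]])
A=np.vstack([np.hstack([np.eye(2),rz(12.485)]),np.hstack([np.eye(2),rz(s["eef_rot"][2])])])
print("solve p,b",np.linalg.solve(A,np.r_[.62539,-.0540,p[:2]]))
to([.472,-.311,.2],-77.5)
E
```

```text
[ 0.6252345  -0.05405723  0.23992013] [-1.79973824e+02 -8.28285070e-05 -7.72886333e+01]
[281 197]
plug 283.329532623291 196.29756927490234 (33.81515121459961, 34.60395812988281) [ 0.62480973 -0.05463284  0.08      ]
solve p,b [ 6.24782192e-01 -5.40251396e-02  5.98869928e-04  1.06853338e-04]
pos [ 0.6253 -0.054   0.2398] rot [-179.98   -0.    -77.31] shift [0.217  0.206  0.0398] spin 0.003
```

```bash
python3 - <<'E'
from h import *
im=cv2.imread("pics/scene0.png"); cv2.imwrite("pics/s2.png",cv2.resize(im[130:300,280:410],None,fx=4.5,fy=3.5,interpolation=cv2.INTER_CUBIC)[:600])
t=cv2.imread("pics/top0.png"); g=cv2.cvtColor(t,cv2.COLOR_BGR2HSV)[...,2]
_,c,s=shot("top")
m=((g<100)*255).astype(np.uint8); m[:, :300]=0; m[:,410:]=0; m[235:]=0; m[:130]=0
ct=max(cv2.findContours(m,cv2.RETR_EXTERNAL,cv2.CHAIN_APPROX_NONE)[0],key=cv2.contourArea)[:,0]
hu=cv2.convexHull(ct)[:,0]; hu=hu[hu[:,1]>175]
for z in(.1,.15,.19): print(z,[onz(c,s,*p,z)[:2].round(3).tolist() for p in hu[::2]])
E
```

```text
0.1 [[0.605, -0.309], [0.583, -0.289], [0.578, -0.261], [0.624, -0.175], [0.64, -0.165], [0.678, -0.168]]
0.15 [[0.597, -0.302], [0.575, -0.283], [0.57, -0.256], [0.615, -0.173], [0.63, -0.164], [0.667, -0.167]]
0.19 [[0.59, -0.297], [0.569, -0.278], [0.564, -0.252], [0.607, -0.172], [0.622, -0.163], [0.658, -0.166]]
```

View pics/s2.png

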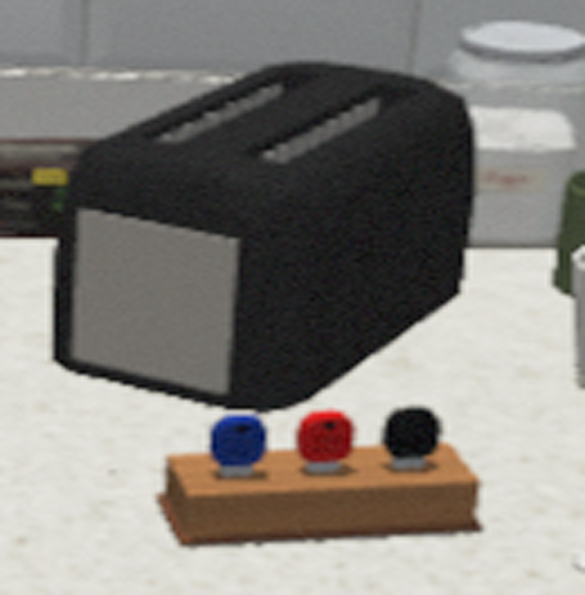

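{"fn": "drive_tool", "kwargs": {"rows": [{"x": 0.036, "y": 0.034, "z": 0.0, "spin": 0.0, "fingers": 0}, {"x": 0.072, "y": 0.068, "z": 0.0, "spin": 0.0, "fingers": 0}, {"x": 0.108, "y": 0.103, "z": 0.0, "spin": 0.0, "fingers": 0}, {"x": 0.144, "y": 0.137, "z": 0.0, "spin": 0.0, "fingers": 0}, {"x": 0.18, "y": 0.171, "z": 0.0, "spin": 0.0, "fingers": 0}, {"x": 0.217, "y": 0.206, "z": 0.0, "spin": 0.0, "fingers": 0}, {"x": 0.217, "y": 0.206, "z": 0.03, "spin": 0.0, "fingers": 0}, {"x": 0.217, "y": 0.206, "z": 0.03, "spin": 0.0, "fingers": 0}, {"x": 0.217, "y": 0.206, "z": 0.03, "spin": 0.0, "fingers": 0}, {"x": 0.217, "y": 0.206, "z": 0.03, "spin": 0.0, "fingers": 0}]}}

```text
time_s: 9.0
tcp_pos: [0.4725, -0.3102, 0.2107]
eef_rot: [-179.9, -0.1, -77.4]
contact_force: [-0.2, -0.2, 0.2]
gripper_width: 0.044
gripper_force: 0.0
```

The scene crop shows the toaster about 1 cm clear of where the gripper's body will pass, and the keys in the order blue, red, black. Now a close look at the red key.

```bash
python3 - <<'E'
from h import *
cams.capture("wrist")
im,c,s=shot("wrist","w5.png"); print(s["tcp_pos"],s["eef_rot"])
hsv=cv2.cvtColor(im,cv2.COLOR_RGB2HSV)
for n,m in(("red",cv2.inRange(hsv,(0,130,60),(6,255,255))|cv2.inRange(hsv,(170,130,60),(180,255,255))),("blue",cv2.inRange(hsv,(105,100,40),(130,255,255))),("wood",cv2.inRange(hsv,(5,90,60),(20,255,255)))):
    m=m.copy(); m[255:]=0
    for ct in sorted(cv2.findContours(m,cv2.RETR_EXTERNAL,cv2.CHAIN_APPROX_NONE)[0],key=cv2.contourArea)[-1:]:
        q=cv2.minAreaRect(ct); print(n,cv2.contourArea(ct),cv2.boundingRect(ct),q,onz(c,s,*q[0],.07))
E
```

```text
[ 0.47247031 -0.31010551  0.21055858] [-1.79926856e+02 -4.88695903e-02 -7.73695721e+01]
red 436.0 (276, 178, 14, 38) ((282.5, 196.5), (37.0, 13.0), 90.0) [ 0.47403816 -0.31543657  0.07      ]
blue 243.0 (277, 230, 12, 25) ((282.5, 242.0), (24.0, 11.0), 90.0) [ 0.46545757 -0.27768867  0.07      ]
wood 8937.5 (250, 98, 65, 157) ((282.0, 175.99998474121094), (63.99999237060547, 155.99996948242188), -0.0) [ 0.47807536 -0.33144058  0.07      ]
```

View pics/w5.png

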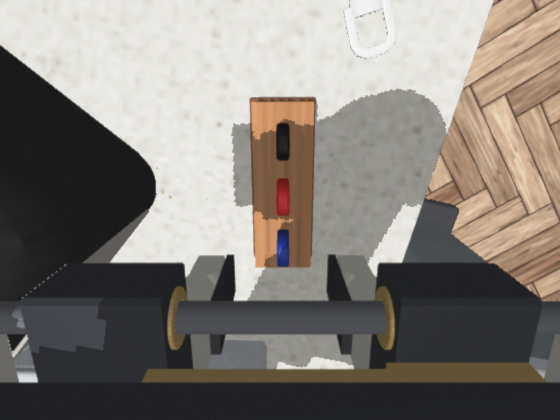

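The picture shows the red key at (283,197), aligned with the tool, black above it and blue below. I'll check the key's position along tool x against the block ends.

```bash
python3 - <<'E'
from h import *
im=cv2.imread("pics/w5.png")[:,:,::-1]; c=cams.capture("wrist"); s=sensors.get_state()
g=cv2.cvtColor(np.ascontiguousarray(im),cv2.COLOR_RGB2GRAY).astype(int)
print([ (r_,g[r_,258:272].mean().round()) for r_ in list(range(94,108))+list(range(258,274))])
print(s["tcp_pos"],proj(c,s,s["tcp_pos"]))
Rt=R.from_euler('xyz',s["eef_rot"],degrees=True).as_matrix()
T=lambda u,v,z:(Rt.T@(onz(c,s,u,v,z)-s["tcp_pos"]))[:2].round(4)
for z in(.036,.041): print(z,T(283,102,z),T(283,266,z), "sides",T(252,150,z),T(314,150,z))
for v in(178,196.5,216): print(v,T(282.5,v,.065),T(282.5,v,.08))
E
```

```text
[(94, np.float64(228.0)), (95, np.float64(226.0)), (96, np.float64(202.0)), (97, np.float64(129.0)), (98, np.float64(97.0)), (99, np.float64(92.0)), (100, np.float64(83.0)), (101, np.float64(98.0)), (102, np.float64(150.0)), (103, np.float64(163.0)), (104, np.float64(164.0)), (105, np.float64(164.0)), (106, np.float64(164.0)), (107, np.float64(164.0)), (258, np.float64(140.0)), (259, np.float64(133.0)), (260, np.float64(130.0)), (261, np.float64(130.0)), (262, np.float64(130.0)), (263, np.float64(128.0)), (264, np.float64(126.0)), (265, np.float64(127.0)), (266, np.float64(136.0)), (267, np.float64(160.0)), (268, np.float64(185.0)), (269, np.float64(188.0)), (270, np.float64(180.0)), (271, np.float64(176.0)), (272, np.float64(174.0)), (273, np.float64(169.0))]
[ 0.47214594 -0.31013628  0.21019109] [284.27397763 293.13576474]
0.036 [0.0769 0.0001] [-0.0712  0.0007] sides [ 0.0375 -0.0262] [0.0376 0.0268]
0.041 [0.0769 0.0001] [-0.0688  0.0006] sides [ 0.0382 -0.0258] [0.0383 0.0263]
178 [ 0.0194 -0.0002] [ 0.0225 -0.0003]
196.5 [ 0.0042 -0.0002] [ 0.0082 -0.0002]
216 [-0.0123 -0.0001] [-0.0074 -0.0002]
```

{"fn": "drive_tool", "kwargs": {"rows": [{"x": 0.003, "y": 0.0, "z": 0.03, "spin": 0.0, "fingers": 0}, {"x": 0.003, "y": 0.0, "z": 0.06, "spin": 0.0, "fingers": 0}, {"x": 0.003, "y": 0.0, "z": 0.09, "spin": 0.0, "fingers": 0}, {"x": 0.003, "y": 0.0, "z": 0.12, "spin": 0.0, "fingers": 0}, {"x": 0.003, "y": 0.0, "z": 0.144, "spin": 0.0, "fingers": 0}, {"x": 0.003, "y": 0.0, "z": 0.144, "spin": 0.0, "fingers": -1}, {"x": 0.003, "y": 0.0, "z": 0.144, "spin": 0.0, "fingers": -1}, {"x": 0.003, "y": 0.0, "z": 0.144, "spin": 0.0, "fingers": -1}, {"x": 0.003, "y": 0.0, "z": 0.144, "spin": 0.0, "fingers": -1}, {"x": 0.003, "y": 0.0, "z": 0.144, "spin": 0.0, "fingers": -1}], "newtons": 45}}

```text
time_s: 10.4
tcp_pos: [0.4727, -0.3136, 0.0665]
eef_rot: [-179.9, -0.0, -77.4]
contact_force: [-1.1, 1.7, 4.9]
gripper_width: 0.0101
gripper_force: 45.0
```

{"fn": "drive_tool", "kwargs": {"rows": [{"x": 0.0, "y": 0.0, "z": 0.0, "spin": 0.0, "fingers": -1}, {"x": 0.0, "y": 0.0, "z": 0.0, "spin": 0.0, "fingers": -1}]}}

```text
time_s: 10.65
tcp_pos: [0.4727, -0.3136, 0.0664]
eef_rot: [-179.9, -0.0, -77.4]
contact_force: [0.0, 1.6, 5.8]
gripper_width: 0.0098
gripper_force: 45.0
```

{"fn": "drive_tool", "kwargs": {"rows": [{"x": 0.0, "y": 0.0, "z": -0.02, "spin": 0.0, "fingers": -1}, {"x": 0.0, "y": 0.0, "z": -0.06, "spin": 0.0, "fingers": -1}, {"x": 0.0, "y": 0.0, "z": -0.11, "spin": 0.0, "fingers": -1}, {"x": 0.0, "y": 0.0, "z": -0.16, "spin": 0.0, "fingers": -1}, {"x": 0.0, "y": 0.0, "z": -0.16, "spin": 0.0, "fingers": -1}, {"x": 0.0, "y": 0.0, "z": -0.16, "spin": 0.0, "fingers": -1}]}}

```text
time_s: 11.4
tcp_pos: [0.4718, -0.3131, 0.2252]
eef_rot: [-180.0, 0.0, -77.5]
contact_force: [-0.1, -0.1, -0.6]
gripper_width: 0.0099
gripper_force: 45.0
```

```bash
python3 - <<'E'
from h import *
im,c,s=shot("wrist","w6.png"); print(s["tcp_pos"],s["eef_rot"],s["contact_force"])
Rt=R.from_euler('xyz',s["eef_rot"],degrees=True).as_matrix(); P=lambda *q:proj(c,s,Rt@np.array(q)+s["tcp_pos"]).round(1)
print("sh",P(0,0,.030),P(.006,0,.030),P(-.006,0,.030),"tip",P(0,0,.058),P(.003,0,.058),"head",P(.014,0,.006))
cv2.imwrite("pics/w6z.png",cv2.resize(im[180:330,210:360,::-1],None,fx=4,fy=4,interpolation=cv2.INTER_CUBIC))
to([.6248,-.0540,.145],11.8)
E
```

```text
[ 0.47181118 -0.31307386  0.22515083] [-1.79996442e+02  3.54373985e-02 -7.74701573e+01] [-0.10297041 -0.08201374 -0.6461002 ]
sh [283.7 262.9] [283.8 252. ] [283.7 273.6] tip [283.4 242.1] [283.4 237.3] head [284.3 257.2]
pos [ 0.4715 -0.313   0.2244] rot [ 1.7993e+02  7.0000e-02 -7.7470e+01] shift [-0.2195 -0.2059  0.0794] spin -1.558
```

View pics/w6z.png

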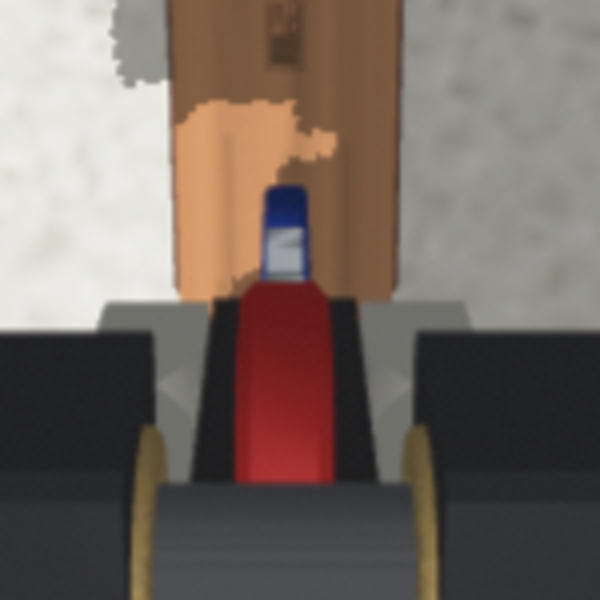

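The crop shows the key upright between the pads, its blade tip at about (281,237) in full-frame pixels, matching the expected (283,237) within 1 mm. I'll carry it to above the lock.

{"fn": "drive_tool", "kwargs": {"rows": [{"x": -0.03, "y": -0.02, "z": 0.0, "spin": -0.17, "fingers": -1}, {"x": -0.065, "y": -0.045, "z": 0.0, "spin": -0.35, "fingers": -1}, {"x": -0.1, "y": -0.075, "z": 0.0, "spin": -0.52, "fingers": -1}, {"x": -0.135, "y": -0.11, "z": 0.0, "spin": -0.7, "fingers": -1}, {"x": -0.17, "y": -0.145, "z": 0.0, "spin": -0.87, "fingers": -1}, {"x": -0.2, "y": -0.18, "z": 0.0, "spin": -1.05, "fingers": -1}, {"x": -0.219, "y": -0.206, "z": 0.0, "spin": -1.22, "fingers": -1}, {"x": -0.219, "y": -0.206, "z": 0.02, "spin": -1.39, "fingers": -1}, {"x": -0.219, "y": -0.206, "z": 0.04, "spin": -1.558, "fingers": -1}, {"x": -0.219, "y": -0.206, "z": 0.07, "spin": -1.558, "fingers": -1}]}}

```text
time_s: 12.7
tcp_pos: [0.6254, -0.0547, 0.1536]
eef_rot: [-180.0, 0.1, 12.0]
contact_force: [0.2, -0.4, -0.2]
gripper_width: 0.0098
gripper_force: 45.0
```

```bash
python3 - <<'E'
from h import *
for i in range(3): cams.capture("wrist")
im,c,s=shot("wrist","w7.png"); print(s["contact_force"],s["moment"],s["time_s"])
to([.6248,-.0540,.14],11.8)
Rt=R.from_euler('xyz',s["eef_rot"],degrees=True).as_matrix()
a=proj(c,s,[.6248,-.054,.08]).astype(int); print("lock px",a)
cv2.imwrite("pics/w7z.png",cv2.resize(im[180:330,210:360,::-1],None,fx=4,fy=4,interpolation=cv2.INTER_CUBIC))
E
```

```text
[ 0.25329269 -0.50021592 -0.08028544] [-0.14034483  0.06567025 -0.02000442] 12.85
pos [ 0.6252 -0.0551  0.1545] rot [1.7998e+02 1.7000e-01 1.1810e+01] shift [-0.0002 -0.0012  0.0145] spin 0.0
lock px [279 233]
```

View pics/w7z.png

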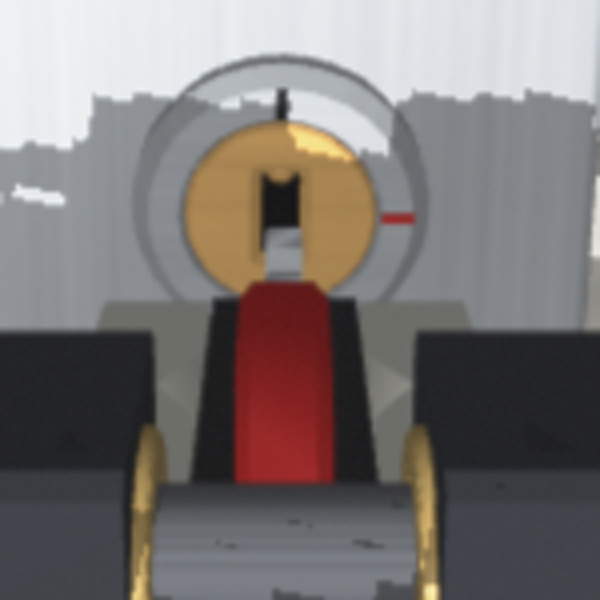

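The crop shows the blade at column 284 sitting over the keyway at about 281, under 1 mm off, which agrees with the computed −1 mm in tool y. I'll correct that and ease it down.

{"fn": "drive_tool", "kwargs": {"rows": [{"x": 0.0, "y": -0.001, "z": 0.006, "spin": 0.0, "fingers": -1}, {"x": 0.0, "y": -0.001, "z": 0.012, "spin": 0.0, "fingers": -1}, {"x": 0.0, "y": -0.001, "z": 0.015, "spin": 0.0, "fingers": -1}, {"x": 0.0, "y": -0.001, "z": 0.018, "spin": 0.0, "fingers": -1}, {"x": 0.0, "y": -0.001, "z": 0.021, "spin": 0.0, "fingers": -1}, {"x": 0.0, "y": -0.001, "z": 0.024, "spin": 0.0, "fingers": -1}, {"x": 0.0, "y": -0.001, "z": 0.024, "spin": 0.0, "fingers": -1}], "newtons": 55}}

```text
time_s: 13.78
tcp_pos: [0.6244, -0.0541, 0.1309]
eef_rot: [-180.0, 0.1, 11.8]
contact_force: [-4.4, -1.5, -0.4]
gripper_width: 0.0099
gripper_force: 55.0
```

{"fn": "drive_tool", "kwargs": {"rows": [{"x": -0.0005, "y": 0.0, "z": 0.003, "spin": 0.02, "fingers": -1}, {"x": -0.0005, "y": 0.0, "z": 0.006, "spin": -0.02, "fingers": -1}, {"x": -0.0005, "y": 0.0, "z": 0.009, "spin": 0.02, "fingers": -1}, {"x": -0.0005, "y": 0.0, "z": 0.011, "spin": -0.02, "fingers": -1}, {"x": -0.0005, "y": 0.0, "z": 0.013, "spin": 0.02, "fingers": -1}]}}

```text
time_s: 14.4
tcp_pos: [0.6246, -0.0541, 0.1185]
eef_rot: [180.0, 0.1, 10.6]
contact_force: [-5.3, -0.9, 4.8]
gripper_width: 0.0094
gripper_force: 55.0
```

{"fn": "drive_tool", "kwargs": {"rows": [{"x": -0.001, "y": 0.0, "z": 0.002, "spin": -0.04, "fingers": -1}, {"x": -0.001, "y": 0.0, "z": 0.004, "spin": 0.0, "fingers": -1}, {"x": -0.001, "y": 0.0, "z": 0.006, "spin": -0.04, "fingers": -1}, {"x": -0.001, "y": 0.0, "z": 0.008, "spin": 0.0, "fingers": -1}, {"x": -0.001, "y": 0.0, "z": 0.009, "spin": -0.02, "fingers": -1}, {"x": -0.001, "y": 0.0, "z": 0.009, "spin": -0.02, "fingers": -1}]}}

```text
time_s: 15.15
tcp_pos: [0.6243, -0.0544, 0.11]
eef_rot: [180.0, -0.0, 11.8]
contact_force: [-4.2, -1.4, 4.5]
gripper_width: 0.0098
gripper_force: 55.0
```

{"fn": "drive_tool", "kwargs": {"rows": [{"x": 0.0, "y": 0.0, "z": 0.001, "spin": 0.02, "fingers": -1}, {"x": 0.0, "y": 0.0, "z": 0.002, "spin": -0.02, "fingers": -1}, {"x": 0.0, "y": 0.0, "z": 0.002, "spin": 0.0, "fingers": -1}]}}

```text
time_s: 15.52
tcp_pos: [0.6243, -0.0545, 0.1094]
eef_rot: [179.9, -0.1, 11.8]
contact_force: [-8.8, -1.8, 15.0]
gripper_width: 0.0099
gripper_force: 55.0
```

{"fn": "drive_tool", "kwargs": {"rows": [{"x": 0.0, "y": 0.0, "z": 0.002, "spin": 0.03, "fingers": -1}, {"x": 0.0, "y": 0.0, "z": 0.002, "spin": -0.03, "fingers": -1}, {"x": 0.0, "y": 0.0, "z": 0.002, "spin": 0.0, "fingers": -1}, {"x": 0.0, "y": 0.0, "z": 0.002, "spin": 0.0, "fingers": -1}]}}

```text
time_s: 16.02
tcp_pos: [0.6243, -0.0546, 0.109]
eef_rot: [179.9, -0.1, 11.8]
contact_force: [-13.3, -0.6, 26.0]
gripper_width: 0.0097
gripper_force: 55.0
```

{"fn": "drive_tool", "kwargs": {"rows": [{"x": -0.002, "y": 0.0, "z": 0.0, "spin": 0.0, "fingers": -1}, {"x": -0.002, "y": 0.0, "z": 0.0, "spin": 0.15, "fingers": -1}, {"x": -0.002, "y": 0.0, "z": 0.0, "spin": 0.3, "fingers": -1}, {"x": -0.002, "y": 0.0, "z": 0.0, "spin": 0.45, "fingers": -1}, {"x": -0.002, "y": 0.0, "z": 0.0, "spin": 0.6, "fingers": -1}, {"x": -0.002, "y": 0.0, "z": 0.0, "spin": 0.6, "fingers": -1}], "newtons": 60}}

```text
time_s: 16.77
tcp_pos: [0.624, -0.0549, 0.1091]
eef_rot: [-179.9, -0.3, -22.7]
contact_force: [-6.8, -1.5, 21.7]
gripper_width: 0.0095
gripper_force: 60.0
```

```bash
python3 - <<'E'
from h import *
s=sensors.get_state(); print(s["moment"],s["contact_force"],s["joints"])
E
```

```text
[-0.51593548  3.05941775  0.06881334] [-6.82491933 -1.52390283 21.74449195] [ 12.86760456  22.47882354 -15.75904347   0.13660599 -51.49809188
  54.39558206]
```

{"fn": "drive_tool", "kwargs": {"rows": [{"x": 0.0, "y": 0.0, "z": 0.0, "spin": 0.15, "fingers": -1}, {"x": 0.0, "y": 0.0, "z": 0.0, "spin": 0.3, "fingers": -1}, {"x": 0.0, "y": 0.0, "z": 0.0, "spin": 0.45, "fingers": -1}, {"x": 0.0, "y": 0.0, "z": 0.0, "spin": 0.6, "fingers": -1}, {"x": 0.0, "y": 0.0, "z": 0.0, "spin": 0.75, "fingers": -1}, {"x": 0.0, "y": 0.0, "z": 0.0, "spin": 0.9, "fingers": -1}, {"x": 0.0, "y": 0.0, "z": 0.0, "spin": 1.0, "fingers": -1}, {"x": 0.0, "y": 0.0, "z": 0.0, "spin": 1.08, "fingers": -1}, {"x": 0.0, "y": 0.0, "z": 0.0, "spin": 1.08, "fingers": -1}]}}

```text
time_s: 17.9
tcp_pos: [0.6234, -0.0553, 0.1091]
eef_rot: [-179.8, -0.1, -84.5]
contact_force: [-8.8, -1.3, 23.4]
gripper_width: 0.0096
gripper_force: 60.0
```

```bash
python3 - <<'E'
from h import *
s=sensors.get_state(); print(s["moment"],s["contact_force"],s["gripper_width"])
E
```

```text
[-0.96219039  3.67729459  0.10709546] [-8.80901853 -1.34654359 23.42500642] 0.009647434098481086
```

{"fn": "drive_tool", "kwargs": {"rows": [{"x": 0.0, "y": 0.0, "z": 0.0, "spin": 0.04, "fingers": -1}, {"x": 0.0, "y": 0.0, "z": 0.0, "spin": 0.07, "fingers": -1}, {"x": 0.0, "y": 0.0, "z": 0.0, "spin": 0.07, "fingers": -1}]}}

```text
time_s: 18.27
tcp_pos: [0.6234, -0.0552, 0.1091]
eef_rot: [-179.8, -0.1, -88.4]
contact_force: [-8.6, -1.7, 24.6]
gripper_width: 0.0097
gripper_force: 60.0
```

```bash
python3 - <<'E'
from h import *
s=sensors.get_state(); print(s["moment"],s["contact_force"],s["gripper_width"])
E
```

```text
[-0.80393122  3.85940066  0.18577511] [-8.6189847  -1.69379564 24.61926762] 0.00968444608946392
```

The moment has risen to 0.19 N m, above the spring's 0.12, so the key is on its stop. I'll hold briefly, then hand in.

{"fn": "drive_tool", "kwargs": {"rows": [{"x": 0.0, "y": 0.0, "z": 0.0, "spin": 0.02, "fingers": -1}, {"x": 0.0, "y": 0.0, "z": 0.0, "spin": 0.02, "fingers": -1}, {"x": 0.0, "y": 0.0, "z": 0.0, "spin": 0.02, "fingers": -1}, {"x": 0.0, "y": 0.0, "z": 0.0, "spin": 0.02, "fingers": -1}]}}

```text
time_s: 18.77
tcp_pos: [0.6234, -0.0552, 0.1091]
eef_rot: [-179.8, -0.1, -89.5]
contact_force: [-9.4, -2.2, 24.4]
gripper_width: 0.0097
gripper_force: 60.1
```

```bash
python3 - <<'E'
from h import *
s=sensors.get_state(); print(s["moment"],s["contact_force"],s["tcp_pos"],s["eef_rot"]); print(r.close_job())
E
```

```text
[-0.74599364  3.8751928   0.28316706] [-9.36563966 -2.15744917 24.39388008] [ 0.62337171 -0.05522938  0.10911036] [-1.79793528e+02 -7.95500828e-02 -8.95483596e+01]
the job is handed in; nothing more can be done
None
```

I turned the heat knob to its off stop, pushed the red key fully home and turned it to its stop, and handed the job in at about 19 s with the gripper still holding it; the hand-in returned no verdict, so these states are read from the arm's position and forces.

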